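Close the sold pendant's gift box and scan its label

TASK

The purple stone is sold: swing the lid of the white gift box that holds it fully shut, so that the lid's tab drops in behind the front rim. Then pick up the orange-nosed code reader, hold its window squarely and steadily about 60 mm above the middle of the code label on that lid for a good second, and set it gently back, flat, on its wooden rest, as it lay. Leave the other box open with its stone, and everything else on the stall, as they are.

Things in the scene. Friction and masses are not known exactly. Their poses are not given: they have to be found in the camera images.
- box_a: White gift box with the purple stone (sold), lid open, fixed. Outside 110 (x) x 130 (y) x 50 mm high, walls 4; grey pad inside, top 16 mm above the table. Origin: centre of its underside. Its x points from front rim to hinge (away from the robot at yaw 0). Hinge line along y at x = +55, z = 50.5 mm. Boxes and reader's rest swap places between starts.
- lid_a (a joint): Lid of box_a, rad: 0 shut, growing as it opens; 1.57 upright; starts 1.6 to 2.0, leaning back. Stiff hinge: stays where left (0.5 N at its edge moves it). White plate 110 x 130 x 5 mm; under its front edge a tab 85 wide, 16 deep, 3 mm thick drops just inside the front rim. Shut, its top is 55.5 mm above the table.
- lid_a_label (a point): Centre of the 40 mm square code label on the outer face of box_a's lid, 45 mm from the hinge line, midway across. Its z axis is the lid's outward normal (up when shut); its x points from the free edge to the hinge.
- lid_a_edge (a point): Middle of the free (front) edge of box_a's lid, on its outer face, 110 mm from the hinge line.
- box_b: The other white gift box, the same in size and axes, holding the amber stone. To be left open.
- lid_b (a joint): Lid of box_b, like lid_a. To be left as it is.
- lid_b_edge (a point): Middle of the free edge of box_b's lid, on its outer face.
- rest: Fixed wooden rest for the reader, 185 (x) x 80 (y) mm; its cork top, 168 x 70 mm, is 18 mm above the table; end stops across the short ends rise 8 mm above the cork, 173 mm apart. Origin: centre of its underside, on the table.
- scanner: Hand-held code reader (160 g) lying flat on its rest along the rest's x. Black handle 34 wide, 30 high, x = -75 to +37 mm; orange nose 50 wide, 34 high, x = +35 to +75 mm. Origin: under the middle of its length, on its underside; x points to the nose, z up. It reads straight down out of its underside. Good grip: across the handle at x = 0.
- scanner_eye (a point): Centre of the dark red reading window in the underside of the reader's nose, at x = +55, z = 0 mm of scanner; it looks along the reader's -z and reads at 30 to 100 mm.
- stone_purple: Purple stone, 38 mm across, 14 mm high, loose on the pad of box_a. Origin: centre of its underside.
- stone_amber: Amber stone of the same size, loose on the pad of box_b. Origin: centre of its underside.
- cone_jade: Bystander: white ring cone on a round wooden foot, 36 mm across, 65 mm high, green ring. Origin under its centre.
- earring_stand: Bystander: steel T-shaped earring stand, round foot 36 mm across, thin post 130 mm high with a 40 mm crossbar along its x. Origin under its centre.
- ring_stand: Bystander: wooden bar 55 (x) x 230 (y) mm with five white ring cones, 79 mm high. Origin under its centre.
- bangle: Bystander: copper bangle lying flat, 68 mm across, 10 mm high. Origin under its centre.
- polish: Bystander: amber jar of polish, 44 mm across, 95 mm high. Origin under its centre.
- card_reader: Bystander: grey card terminal 150 (x) x 75 (y) x 35 mm. Origin under its centre.
Not all that is in view belongs to the job. What is shaped like the scanner but green is not meant.

How it is judged (in metres and radians):
On the way, in this order (a step that is already met when the one before it is completed fails the run):
1. the lid of the purple stone's box is fully shut (within 0.05 rad) (value of joint lid_a below 0.05 rad), for 0.2 s.
2. lid shut, the held reader looks down at its label for 0.6 s: window 30 to 100 mm above it, within 15 mm of its middle in x and y, within 0.2 rad of level, slower than 0.03 m/s (value of joint lid_a below 0.05 rad and contact force between the fingers and scanner above 0.5 N and x of lid_a_label in the frame of scanner_eye between -0.015 and 0.015 m and y of lid_a_label in the frame of scanner_eye between -0.015 and 0.015 m and z of lid_a_label in the frame of scanner_eye between -0.1 and -0.03 m and angle between scanner's own z axis and vertical below 0.2 rad and linear speed of scanner below 0.03 m/s), for 0.6 s.
At the end, for the whole second after the job is handed in: Lid_a shut within 0.05 rad, purple stone inside; reader released, at rest, flat on its rest within 20 mm along, 25 mm across and 0.25 rad, nose as it first lay; lid_b's edge moved under 20 mm, amber stone inside; no bystander moved 30 mm (value of joint lid_a below 0.05 rad and x of stone_purple in the frame of box_a between -0.045 and 0.045 m and y of stone_purple in the frame of box_a between -0.055 and 0.055 m and z of stone_purple in the frame of box_a below 0.035 m and x of stone_amber in the frame of box_b between -0.045 and 0.045 m and y of stone_amber in the frame of box_b between -0.055 and 0.055 m and z of stone_amber in the frame of box_b below 0.035 m and x of scanner in the frame of rest between -0.02 and 0.02 m and y of scanner in the frame of rest between -0.025 and 0.025 m and z of scanner in the frame of rest between 0.012 and 0.023 m and x of scanner_eye in the frame of rest between 0.03 and 0.08 m and angle between the x axis of scanner and the x axis of rest, either way round below 0.25 rad and angle between scanner's own z axis and vertical below 0.06 rad and linear speed of scanner below 0.02 m/s and distance of lid_b_edge from where it was at the start of the episode below 0.02 m and distance of each of cone_jade, earring_stand, ring_stand, bangle, polish, card_reader from where it was at the start of the episode below 0.03 m); the robot touches nothing.
It fails at once if the other box's lid is moved by more than 20 mm (distance of lid_b_edge from where it was at the start of the episode above 0.02 m).
It fails at once if a bystander is moved by more than 30 mm (distance of any of cone_jade, earring_stand, ring_stand, bangle, polish, card_reader from where it was at the start of the episode above 0.03 m).
It fails at once if the reader is dropped (faster than 0.6 m/s out of the fingers) (contact force between the fingers and scanner below 0.1 N and linear speed of scanner above 0.6 m/s).
It also fails if it takes over 72 s, if anything falls off the work surface, if the arm or the gripper's body presses on something with over 40 N, if the wrist force passes 120 N, or if a joint passes its speed limit or range.

ROBOT

A 6-joint arm with a two-finger parallel gripper is mounted at the origin on the work surface. World frame = base frame: x ahead of the robot, y to its left, z up, the work surface at z = 0. Lengths are in mm, angles in rad, forces in N, time in s.
With the tool pointing down it reaches from about 275 to 750 mm from the base axis. Payload 10.2 kg.
Tool frame: the origin (TCP) lies at the very end of the fingers, on their centre line; the grasp point (between the pads) lies 19 mm behind it; z points along the fingers, y is the line along which they close (so a half turn about z gives the same grasp; the last joint's range is limited). The gripper opens to 88 mm and grips with 3 to 60 N. Pads are 18 mm wide; open, the fingers measure 123 mm over their backs; the gripper's body (75 mm by 187 mm) begins 45 mm behind the grasp point.
Start: joints at [-1.339, 0.313, 1.498, -0, 1.331, -0.223], TCP at [230.612, -471.645, 238.72] pointing down, gripper open.
Joint ranges: [-2.94, 2.94], [-0.97, 2.17], [0.19, 2.56], [-1.23, 4.37], [0.02, 3.11], [-2.88, 2.88]. Speed limits (rad/s): [2.39, 2.39, 3.01, 3.14, 3.14, 3.14].

INTERFACE

Orientations are given as a unit quaternion [w, x, y, z].
In Python, from plant import * gives the robot as it stands. The module is installed in compiled form; this text tells all that it offers.
- The arm moves only by the shell command python3 -m inch 'ROWS' [FORCE]. ROWS is JSON, a list of rows, each a list of 7 numbers: the turn, a rotation vector about the world's x, y, z in rad, then the shift along the world's x, y, z in cm, then the finger opening in cm, from 0 to 8.81. In form: [[rx, ry, rz, tx, ty, tz, hand], ...]. A call has 1 to 12 rows; each row shifts and turns the commanded pose from where the row before left it; what a row does not reach is not made up. A row lasts 1/8 s, in which the tool goes at most 62.5 mm and 10.7 degrees, less where a joint would pass 70% of its speed; a pose out of reach is approached as far as the arm can. A call is refused whole if a number of a shift passes 6.25 or a number of a turn 0.188, either way. A call with a gripper value outside its range is refused whole. The fingers move at their own pace and stop on an object; FORCE is the grip in N (left out, the last holds). Time passes only in rows, so rows that do not move let the fingers close. It gives the time, the measured TCP pose, the force, the opening and the grip force at its end, in the units of the state.
- observe(): the state, without advancing time (a new reading comes with each control period).
- grab_frame(name): name is "side" or "top"; returns (picture, depth): 400x640x3 uint8, red, green, blue; 400x640 float32, mm along the optical axis (not along the pixel's ray), 0 where there is no reading.
- calibration(name): a dict with "fovy" (degrees; the focal length in pixels is half the picture's height over the tangent of half this angle, whatever the lens; pixels are square), "cx", "cy" (the principal point, pixels), "k1" (the pictures are not rectified: a ray, as slopes to the right and down, at radius r is drawn at 1 + k1 r^2 times it, then the intrinsics apply), "cam_to_world" (4x4, takes a point from camera to world coordinates). Camera axes: x right, y down, z forward; pixel columns grow to the right and rows downward; lengths in mm; the calibration is good to about 2 mm. A picture is of the moment at which its call begins. calibration takes no time and is no camera call.
- job_done(): hands the job in; it is judged then, once.
Trained networks look in the newest picture that a camera, given by its name, has taken for a name from the list of things; names that differ only in an ending like _2 or _b are one class to them, and where a whole thing is asked for, a point or a joint stands for the part that bears it (a point fixed in the world has none). Each returns a list of dicts, best first, with "conf" (0 to 1); they miss things now and then, are a little off and sometimes report something else, mostly with a low value. They report only what shows in the picture. A call takes as long as a camera call. They do not tell look-alikes from the thing itself.
- trace(camera, thing): "pixels" (400x640 bool, what is visible of it) and "point" ([column, row] in pixels, amid what is visible of it).
The state is a dict: "clock": time; "joints": joint angles; "dq": joint speeds; "effort": joint torques, N m; "tcp_pos": TCP position; "tcp_rot": TCP orientation; "contact_force": force on the tool from outside, world axes, zero at the start; "moment": the same for the moment, N m; "finger_gap": finger opening in mm; "gripper_force": force on a finger pad.
Only numpy, scipy, OpenCV 4.12 (cv2) and the standard library are available. Lean on these libraries where they do the work, as an engineer would, in place of code of your own. Each camera call takes 0.05 s, during which the arm holds its last target. There are 200 camera calls.

## Working session

There is one attempt and no reset: what is moved stays moved. The work goes in short steps, Python scripts to look and compute and a shell command to move; the robot and the scene stay as the last step left them, time stands still between calls to the robot, and variables do not carry over. Pictures are saved under pics/ and viewed, at most 10 in all, crops included, and the job is handed in when it is done.

```bash
mkdir -p pics; cat > h.py <<'E'
import numpy as np, cv2
from plant import *
def rays(name,uv):
    c=calibration(name); f=200/np.tan(np.radians(c["fovy"])/2)
    K=np.array([[f,0,c["cx"]],[0,f,c["cy"]],[0,0,1.]])
    uv=np.asarray(uv,float).reshape(-1,1,2)
    return cv2.undistortPoints(uv,K,np.array([c["k1"],0,0,0,0.])).reshape(-1,2)
def cloud(name,depth,uv):
    "world points of pixels uv (col,row) by depth"
    uv=np.asarray(uv).reshape(-1,2); s=rays(name,uv); d=depth[uv[:,1].astype(int),uv[:,0].astype(int)]
    T=np.array(calibration(name)["cam_to_world"]); P=np.c_[s*d[:,None],d]
    return (P@T[:3,:3].T+T[:3,3]), d>0
def full(name,depth):
    v,u=np.mgrid[0:400,0:640]; p,ok=cloud(name,depth,np.c_[u.ravel(),v.ravel()])
    p[~ok]=np.nan; return p.reshape(400,640,3)
E
python3 - <<'E'
from h import *
for n in("top","side"):
    p,d=grab_frame(n); cv2.imwrite(f"pics/{n}0.png",p[:,:,::-1]); np.savez(f"{n}0.npz",p=p,d=d)
    c=calibration(n); print(n,c["fovy"],c["cx"],c["cy"],c["k1"],np.round(c["cam_to_world"],3).tolist())
    for t in("box_a","lid_a_label","scanner","rest","stone_purple","stone_amber"):
        for r in trace(n,t)[:3]: print(n,t,round(r["conf"],2),np.round(r["point"]),r["pixels"].sum(), np.round(np.nanmedian(full(n,d)[r["pixels"]],0)))
print(observe())
E
```

```text
top 48.53261509601133 317.2038960361341 201.93148450241443 -0.005092262476361433 [[0.009, -0.989, 0.149, 356.702], [-1.0, -0.009, -0.003, 8.489], [0.005, -0.149, -0.989, 1405.015], [0.0, 0.0, 0.0, 1.0]]
top box_a 0.83 [236. 192.] 2530 [599. 259.  27.]
top lid_a_label 0.6 [314. 177.] 610 [621.  11. 137.]
top scanner 0.91 [404. 199.] 625 [ 571. -265.   49.]
top scanner 0.67 [444. 283.] 677 [ 314. -381.   31.]
top scanner 0.62 [381. 268.] 447 [ 367. -196.   33.]
top rest 0.84 [399. 210.] 746 [ 546. -267.   19.]
top rest 0.6 [174. 196.] 1241 [572. 462.  33.]
top stone_purple 0.69 [237. 172.] 940 [638. 246. 107.]
top stone_purple 0.65 [171. 196.] 1236 [572. 461.  33.]
top stone_amber 0.54 [234. 206.] 105 [546. 264.  28.]
side 48.423662377269665 321.4447307775688 204.0055086527948 -0.002714332575009564 [[0.928, -0.231, 0.294, 225.292], [-0.374, -0.581, 0.723, -838.098], [0.003, -0.781, -0.625, 775.909], [0.0, 0.0, 0.0, 1.0]]
side box_a 0.89 [328. 202.] 3167 [599.   3.  40.]
side box_a 0.65 [298. 156.] 1824 [587. 251.  36.]
side lid_a_label 0.69 [340. 181.] 1121 [623.   4. 110.]
side lid_a_
[... 378 characters left out ...]
'clock': 0.7, 'joints': array([-1.33935880e+00,  3.12874751e-01,  1.49774499e+00, -2.22867625e-05,
        1.33096301e+00, -2.23385877e-01]), 'dq': array([-0.00103221,  0.00165892, -0.00126451, -0.00021157,  0.0001774 ,
       -0.00027812]), 'effort': array([-1.13080157e-03, -4.02049434e+01, -2.52388394e+01,  6.94419234e-02,
        3.19974194e-02, -8.54530271e-06]), 'tcp_pos': array([ 230.62429397, -471.62834631,  238.71614859]), 'tcp_rot': array([ 4.99512120e-06,  9.74252609e-01,  2.25459205e-01, -1.08044220e-05]), 'contact_force': array([ 0.58891364, -0.62887212,  0.56325291]), 'moment': array([ 0.0209114 ,  0.04038716, -0.03632351]), 'gripper_force': 0.0, 'finger_gap': 87.88450619966032}
```

View pics/top0.png

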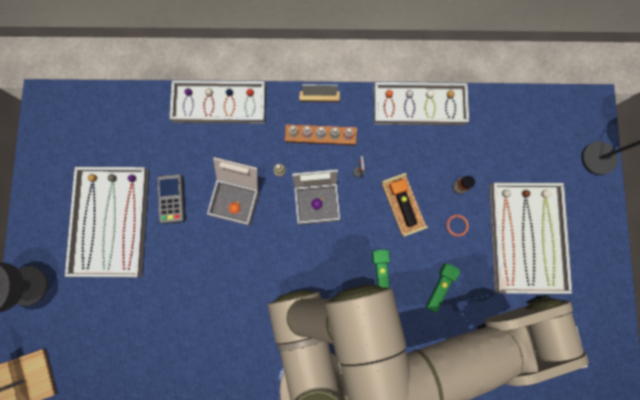

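View pics/side0.png

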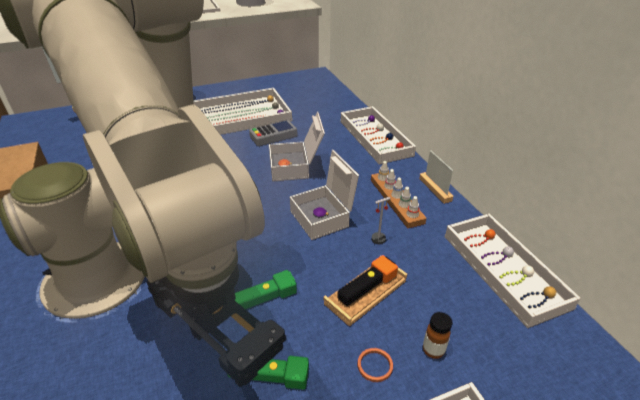

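The purple stone's box is at top (317,203) and side (322,208); the amber one's is at top (234,205) and side (287,162). Candidates for the reader are the orange-nosed one on the wooden rest, top (404,203) and side (370,280), and the green look-alikes at top (382,268) and (444,287). I choose the orange one. The earring stand, top (360,167), and the cone, top (279,170), stand beside the box.

```bash
cat > m.py <<'E'
from h import *
Z={n:np.load(f"{n}0.npz") for n in("top","side")}
def rect(P):
    r=cv2.minAreaRect(P[:,:2].astype(np.float32)); return np.round(r[0],1),np.round(r[1],1),round(r[2],1)
for n in Z:
    p,d=Z[n]["p"],Z[n]["d"]; W=full(n,d); hsv=cv2.cvtColor(p,cv2.COLOR_RGB2HSV).astype(int)
    H,S,V=hsv[...,0],hsv[...,1],hsv[...,2]
    roi=(abs(W[...,0]-600)<110)&(abs(W[...,1])<95)
    w=roi&(S<70)&(V>90)
    rim=w&(abs(W[...,2]-50)<6)
    print(n,"rim",rim.sum(),rect(W[rim]),np.nanmedian(W[rim][:,2]))
    lid=w&(W[...,2]>65)
    L=W[lid]; c=L.mean(0); nn=np.linalg.svd(L-c)[2][2]; print(n,"lid",lid.sum(),c.round(),nn.round(3),"min",np.percentile(L,1,axis=0).round(),"max",np.percentile(L,99,axis=0).round())
    st=roi&(H>120)&(H<160)&(S>90)&(W[...,2]<45); print(n,"stone",st.sum(),np.median(W[st],0).round(1))
    r2=(abs(W[...,0]-550)<120)&(abs(W[...,1]+265)<90)
    o=r2&(H<14)&(S>180)&(V>150)&(W[...,2]>44); print(n,"nose",o.sum(),rect(W[o]),np.median(W[o],0).round(1))
    k=r2&(V<60)&(W[...,2]>42)&(W[...,2]<56); print(n,"handle",k.sum(),rect(W[k]),np.median(W[k],0).round(1))
    rs=r2&(W[...,2]>12); print(n,"rest",rs.sum(),rect(W[rs]))
    for q,c in dict(cone=(690,95),ear=(680,-120)).items():
        b=(np.hypot(W[...,0]-c[0],W[...,1]-c[1])<70)&(W[...,2]>15)&(abs(W[...,1])>85); print(n,q,b.sum(),np.nanmedian(W[b],0).round(), W[b].max(0).round() if b.any() else 0)
    for t in("earring_stand","cone_jade","ring_stand","polish"):
        for r in trace(n,t)[:2]:
            M=r["pixels"]&(W[...,2]>15)
            if M.any(): print(n,t,round(r["conf"],2),np.round(r["point"]),np.nanmedian(W[M],0).round(),np.nanmin(W[M],0).round(),np.nanmax(W[M],0).round())
    cr={"top":(290,150,150,100),"side":(280,140,150,190)}[n]
x,y,w_,h_=270,140,170,110
a=cv2.resize(Z["top"]["p"][y:y+h_,x:x+w_],None,fx=3,fy=3,interpolation=cv2.INTER_CUBIC)
b=Z["side"]["p"][140:330,280:430]; b=cv2.resize(b,(260,330))
cv2.imwrite("pics/crop.png",np.hstack([a,b])[:,:,::-1])
E
python3 m.py
```

```text
top rim 224 (array([559.9,   4.3]), array([112.3, 130.1]), 5.9) 51.17707442407266
top lid 553 [623.  11. 128.] [-0.991 -0.1    0.093] min [611. -52.  67.] max [638.  74. 164.]
top stone 85 [558.6   7.4  28.8]
top nose 81 (array([ 611.8, -247.7]), array([33.1, 44.3]), 17.8) [ 613.1 -256.    52.7]
top handle 241 (array([ 542.7, -271.4]), array([101.5,  28.3]), 19.5) [ 535.6 -273.4   48.8]
top rest 1427 (array([ 569.3, -268.4]), array([199. ,  81.6]), 20.6)
top cone 82 [668. 123.  39.] [684. 140.  70.]
top ear 56 [ 668. -127.  122.] [ 688. -113.  136.]
top earring_stand 0.67 [363. 168.] [ 667. -127.  115.] [ 649. -136.   15.] [ 685. -113.  136.]
top cone_jade 0.69 [277. 168.] [668. 123.  39.] [658. 111.  15.] [684. 140.  70.]
top cone_jade 0.68 [361. 169.] [ 666. -127.  122.] [ 649. -136.   15.] [ 681. -113.  136.]
top ring_stand 0.94 [320. 133.] [782.  -6.  26.] [ 757. -120.   15.] [820. 110.  86.]
top polish 0.57 [466. 184.] [ 618. -442.   89.] [ 601. -472.   17.] [ 641. -429.  105.]
side rim 379 (array([560.8,   4.4]), array([117.2, 134.6]), 7.0) 48.397575813832646
side lid 1015 [624.   4. 116.] [-0.989 -0.106  0.106] min [611. -54.  66.] max [638.  74. 159.]
side stone 96 [5.593e+02 4.000e-01 2.670e+01]
side nose 235 (array([ 614.9, -251.7]), array([38.9, 47.8]), 16.7) [ 614.6 -255.    52.1]
side handle 537 (array([ 544.2, -276.9]), array([108. ,  30.6]), 17.0) [ 537.2 -280.1   48.7]
side rest 2509 (array([ 563.4, -270.3]), array([188.3,  81.6]), 21.1)
side cone 0 [nan nan nan] 0
side ear 159 [ 668. -130.  102.] [ 689. -122.  130.]
side earring_stand 0.5 [383. 222.] [ 667. -130.  102.] [ 648. -134.   15.] [ 684. -122.  130.]
side earring_stand 0.5 [438. 335.] [ 613. -460.   70.] [ 599. -474.   15.] [ 641. -430.   99.]
side ring_stand 0.69 [396. 194.] [781. -21.  33.] [ 682. -130.   15.] [817. 109. 129.]
side polish 0.91 [438. 333.] [ 613. -460.   70.] [ 599. -474.   15.] [ 641. -430.   99.]
  return np.nanmean(a, axis, out=out, keepdims=keepdims)
```

View pics/crop.png

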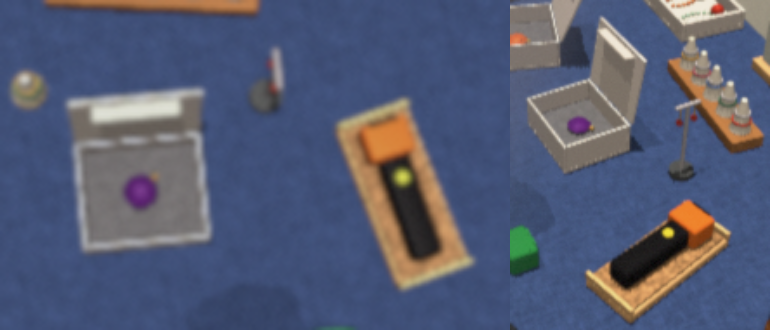

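The crop confirms it: the purple stone's box is centred at about (560,4), yaw 0.105 rad, lid at about 1.67 rad. The orange reader lies on its rest at about (562,-268), yaw about 0.33. First I go above and behind the lid with the fingers closed.

```bash
python3 -m inch '[[0,0,-0.029,3.7,4.1,0,0],[0,0,-0.029,3.7,4.1,0,0],[0,0,-0.029,3.7,4.1,0,0],[0,0,-0.029,3.7,4.1,0,0],[0,0,-0.029,3.7,4.1,0,0],[0,0,-0.029,3.7,4.1,0,0],[0,0,-0.029,3.7,4.1,0,0],[0,0,-0.029,3.7,4.1,0,0],[0,0,-0.029,3.7,4.1,0,0],[0,0,-0.029,3.7,4.1,0,0],[0,0,-0.029,3.7,4.1,0,0],[0,0,-0.029,3.7,4.1,0,0]]' 20
```

```text
clock: 2.6
tcp_pos: [675.6, 21.9, 238.7]
tcp_rot: [0.0, 0.999, 0.053, 0.0]
contact_force: [-0.1, -0.9, -0.6]
finger_gap: 0.4
gripper_force: 0.0
```

```bash
python3 -m inch '[[0,0,0,0,-0.2,-3,0],[0,0,0,0,-0.2,-4,0],[0,0,0,0,-0.2,-4,0],[0,0,0,-1.5,-0.2,0,0],[0,0,0,-1.5,-0.1,0,0],[0,0,0,-1.2,-0.1,0,0],[0,0,0,-1.2,-0.1,0,0]]'
python3 -m inch '[[0,0,0,-1.6,-0.2,-0.1,0],[0,0,0,-1.6,-0.2,-0.2,0],[0,0,0,-1.3,-0.1,-0.5,0],[0,0,0,-1.2,-0.1,-0.7,0],[0,0,0,-1,-0.1,-0.8,0],[0,0,0,-1,-0.1,-0.9,0]]'
```

```text
clock: 3.48
tcp_pos: [620.4, 9.3, 128.8]
tcp_rot: [0.0, 0.999, 0.053, 0.0]
contact_force: [1.3, 0.8, 0.1]
finger_gap: 0.5
gripper_force: 0.4
clock: 4.22
tcp_pos: [543.5, 1.3, 96.6]
tcp_rot: [0.0, 0.999, 0.053, 0.0]
contact_force: [0.3, 0.4, -0.3]
finger_gap: 0.3
gripper_force: 0.2
```

```bash
python3 -m inch '[[0,0,0,-0.7,-0.1,-0.8,0],[0,0,0,-0.6,-0.1,-0.8,0],[0,0,0,-0.4,0,-0.6,0],[0,0,0,-0.3,0,-0.6,0],[0,0,0,-0.2,0,-0.5,0],[0,0,0,0,0,-0.4,0],[0,0,0,0,0,-0.2,0],[0,0,0,0,0,0,0]]'
python3 - <<'E'
from h import *
p,d=grab_frame("side"); cv2.imwrite("pics/s1.png",cv2.resize(p[120:330,220:460],(720,600))[:,:,::-1])
E
```

```text
clock: 5.22
tcp_pos: [521.7, -0.6, 57.6]
tcp_rot: [-0.0, 0.999, 0.053, -0.0]
contact_force: [0.2, -0.6, -0.6]
finger_gap: 0.3
gripper_force: 0.0
```

View pics/s1.png

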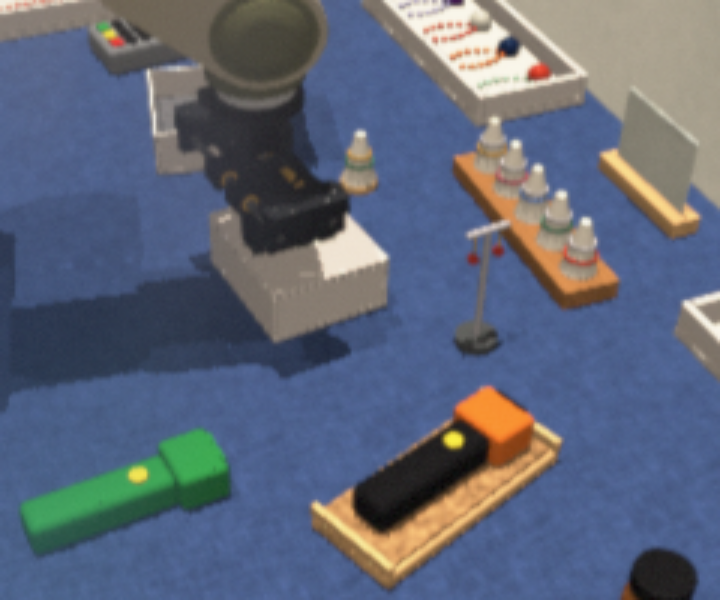

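The lid lies nearly flat on the box, crop (310,260), with the fingers on it; the bystanders are untouched. Next I press it shut gently.

```bash
python3 -m inch '[[0,0,0,0,0,-0.2,0],[0,0,0,0,0,-0.1,0],[0,0,0,0,0,0,0],[0,0,0,0,0,0,0]]'; python3 -m inch '[[0,0,0,0,0,-0.1,0],[0,0,0,0,0,0,0],[0,0,0,0,0,0,0]]'
```

```text
clock: 5.78
tcp_pos: [521.9, -0.7, 55.7]
tcp_rot: [0.0, 0.999, 0.053, 0.0]
contact_force: [-3.5, 0.7, 10.2]
finger_gap: 0.6
gripper_force: 5.4
clock: 6.15
tcp_pos: [521.9, -0.7, 55.5]
tcp_rot: [0.0, 0.999, 0.054, 0.0]
contact_force: [-7.6, 1.3, 19.7]
finger_gap: 0.4
gripper_force: 9.9
```

Contact at z = 55.5, the shut height. Now I lift, move aside with open fingers, and re-measure.

```bash
python3 -m inch '[[0,0,0,0,0,2,0],[0,0,0,0,0,4.5,0],[0,0,0,0,0,6,2],[0,0,0.028,-0.9,-4.1,0,4],[0,0,0.028,-0.9,-4.1,0,6],[0,0,0.028,-0.9,-4.1,0,7],[0,0,0.028,-0.9,-4.1,0,7],[0,0,0.028,-0.9,-4.1,0,7],[0,0,0.028,-0.9,-4.1,0,7],[0,0,0.028,-0.9,-4.1,0,7],[0,0,0.028,-0.9,-4.1,0,7]]'
cat > m2.py <<'E'
from h import *
def rect(P):
    r=cv2.minAreaRect(P[:,:2].astype(np.float32)); return np.round(r[0],1),np.round(r[1],1),round(r[2],1)
for n in("top","side"):
    p,d=grab_frame(n); cv2.imwrite(f"pics/{n}2.png",p[:,:,::-1]); W=full(n,d)
    hsv=cv2.cvtColor(p,cv2.COLOR_RGB2HSV).astype(int); H,S,V=hsv[...,0],hsv[...,1],hsv[...,2]
    lid=(abs(W[...,0]-560)<80)&(abs(W[...,1])<85)&(W[...,2]>49)&(W[...,2]<70)
    L=W[lid]; c=L.mean(0); nn=np.linalg.svd(L-c)[2][2]; print(n,"lid",lid.sum(),rect(L),np.median(L,0).round(1),(nn*np.sign(nn[2])).round(3))
    for r in trace(n,"lid_a_label")[:2]:
        print(n,"label",round(r["conf"],2),np.round(r["point"]),r["pixels"].sum(),np.nanmedian(W[r["pixels"]],0).round())
    k=lid&(V<120); print(n,"dark on lid",k.sum(),np.median(W[k],0).round(1) if k.any() else 0)
    r2=(abs(W[...,0]-550)<120)&(abs(W[...,1]+265)<90)&(W[...,2]<58)
    o=r2&(H<14)&(S>180)&(V>150)&(W[...,2]>44); k=r2&(V<60)&(W[...,2]>42); rs=r2&(W[...,2]>12)
    for q,m in dict(nose=o,handle=k,rest=rs).items(): print(n,q,m.sum(),rect(W[m]),np.median(W[m],0).round(1))
E
python3 m2.py
```

```text
clock: 7.52
tcp_pos: [449.1, -330.0, 178.7]
tcp_rot: [-0.0, 0.986, 0.165, 0.0]
contact_force: [1.2, -0.0, -0.1]
finger_gap: 69.6
gripper_force: 0.0
top lid 1495 (array([559.3,   4.2]), array([111. , 130.2]), 5.9) [557.7   4.5  57.1] [ 0.004 -0.001  1.   ]
top label 0.84 [315. 202.] 1496 [560.   4.  57.]
top dark on lid 27 [569.4   1.5  58.2]
top nose 75 (array([ 611.7, -248.5]), array([34.4, 44.9]), 15.8) [ 612.7 -255.5   52.2]
top handle 264 (array([ 542.5, -271.9]), array([102.4,  30.6]), 19.2) [ 535.9 -273.4   48.7]
top rest 1399 (array([ 563. , -270.4]), array([184.5,  81.5]), 20.7) [ 560.5 -265.7   26. ]
side lid 86 (array([516.2,  50.3]), array([35.2, 28.2]), 12.6) [513.5  50.3  54.9] [-0.01   0.032  0.999]
side label 0.52 [292. 197.] 71 [514.  51.  55.]
side dark on lid 0 0
side nose 82 (array([ 616.2, -255.2]), array([36.8, 42.4]), 15.3) [ 614.  -268.4   50.3]
side handle 499 (array([ 544.4, -278.3]), array([107.2,  30.3]), 16.3) [ 535.7 -281.4   48.6]
side rest 2341 (array([ 563.2, -270.9]), array([187. ,  80.6]), 20.0) [ 551.3 -285.3   26.8]
```

The lid is flat and shut: normal vertical, top at 55 to 57 mm, centre (559.5,4.3), label about (569.5,5). The reader's origin is about (561,-267), yaw 0.33, and the fingers are already aligned at 19°.

```bash
python3 -m inch '[[0,0,0,2.8,1.56,-1,7],[0,0,0,2.8,1.56,-1,7],[0,0,0,2.8,1.56,-1,7],[0,0,0,2.8,1.56,-1,7],[0,0,0,0,0,-3,7],[0,0,0,0,0,-3,7],[0,0,0,0,0,-2,7],[0,0,0,0,0,0,7]]'
```

```text
clock: 8.72
tcp_pos: [561.3, -264.5, 57.6]
tcp_rot: [-0.001, 0.986, 0.165, -0.001]
contact_force: [0.1, -0.1, -0.6]
finger_gap: 69.8
gripper_force: 0.0
```

```bash
python3 -m inch '[[0,0,0,0,-0.25,-1.2,7],[0,0,0,0,0,-1.2,7],[0,0,0,0,0,-1.1,7],[0,0,0,0,0,0,7],[0,0,0,0,0,0,5],[0,0,0,0,0,0,4],[0,0,0,0,0,0,3],[0,0,0,0,0,0,2],[0,0,0,0,0,0,2],[0,0,0,0,0,0,2]]' 25
```

```text
clock: 9.98
tcp_pos: [561.7, -268.8, 23.9]
tcp_rot: [0.0, 0.986, 0.165, 0.0]
contact_force: [-0.3, -0.1, 2.8]
finger_gap: 33.7
gripper_force: 25.0
```

Gripped: gap 33.7 mm, handle 34. Now I lift and carry it to the label.

```bash
python3 -m inch '[[0,0,0,0,0,0.6,2],[0,0,0,0,0,1.5,2],[0,0,0,0,0,3,2],[0,0,0,0,0,3,2],[0,0,0,0,0,2.5,2],[0,0,0,0,0,1,2],[0,0,0,0,0,0,2]]'
python3 -m inch '[[0,0,-0.01,-0.2,1,0,2],[0,0,-0.02,-0.4,2.2,0,2],[0,0,-0.03,-0.6,3.2,0,2],[0,0,-0.03,-0.6,3.6,0,2],[0,0,-0.03,-0.6,3.6,0,2],[0,0,-0.03,-0.7,3.6,0,2],[0,0,-0.03,-0.6,3.6,0,2],[0,0,-0.02,-0.6,3.2,0,2],[0,0,-0.02,-0.4,2,-0.4,2],[0,0,0,0,0.8,-0.8,2],[0,0,0,0,0,-0.6,2],[0,0,0,0,0,0,2]]'
python3 - <<'E'
from h import *
for n in("top","side"):
    p,d=grab_frame(n); cv2.imwrite(f"pics/{n}3.png",p[:,:,::-1]); W=full(n,d)
    hsv=cv2.cvtColor(p,cv2.COLOR_RGB2HSV).astype(int); H,S,V=hsv[...,0],hsv[...,1],hsv[...,2]
    o=(abs(W[...,0]-570)<80)&(abs(W[...,1])<80)&(H<14)&(S>180)&(V>130)&(W[...,2]>90)
    t=o&(W[...,2]>140)
    print(n,o.sum(),[np.percentile(W[o],q,axis=0).round(1) for q in(1,50,99)])
    if t.any():
        r=cv2.minAreaRect(W[t][:,:2].astype(np.float32)); print("top face",t.sum(),np.round(r[0],1),np.round(r[1],1),r[2]); L=W[t];nn=np.linalg.svd(L-L.mean(0))[2][2]; print(nn.round(3))
p=cv2.imread("pics/side3.png"); cv2.imwrite("pics/s3c.png",cv2.resize(p[110:280,240:440],(700,595)))
E
```

```text
clock: 10.85
tcp_pos: [561.7, -268.8, 140.1]
tcp_rot: [0.0, 0.986, 0.165, 0.0]
contact_force: [0.1, 0.3, -1.0]
finger_gap: 33.6
gripper_force: 25.0
clock: 12.35
tcp_pos: [514.4, -1.3, 120.9]
tcp_rot: [-0.0, 0.998, 0.055, -0.001]
contact_force: [0.4, -0.1, -2.3]
finger_gap: 33.9
gripper_force: 25.0Traceback (most recent call last):
  File "<stdin>", line 7, in <module>
    return _quantile_unchecked(
        a, q, axis, out, overwrite_input, method, keepdims, weights)
    return _ureduce(a,
                    func=_quantile_ureduce_func,
    ...<5 lines>...
                    overwrite_input=overwrite_input,
                    method=method)
    r = func(a, **kwargs)
    result = _quantile(arr,
                       quantiles=q,
    ...<2 lines>...
                       out=out,
                       weights=wgt)
    slices_having_nans = np.isnan(arr[-1, ...])
                                  ~~~^^^^^^^^^
IndexError: index -1 is out of bounds for axis 0 with size 0
```

```bash
python3 - <<'E'
from h import *
n="side"
p,d=grab_frame(n); W=full(n,d)
hsv=cv2.cvtColor(p,cv2.COLOR_RGB2HSV).astype(int); H,S,V=hsv[...,0],hsv[...,1],hsv[...,2]
cv2.imwrite("pics/s3c.png",cv2.resize(p[110:280,240:440],(700,595))[:,:,::-1])
o=(abs(W[...,0]-570)<90)&(abs(W[...,1])<90)&(H<16)&(S>150)&(W[...,2]>90)
print(o.sum(),[np.percentile(W[o],q,axis=0).round(1) for q in(1,50,99)] if o.any() else 0)
t=o&(W[...,2]>143)
if t.any():
    r=cv2.minAreaRect(W[t][:,:2].astype(np.float32)); L=W[t];print(t.sum(),np.round(r[0],1),np.round(r[1],1),r[2],np.median(L,0).round(1),np.linalg.svd(L-L.mean(0))[2][2].round(3))
E
```

```text
79 [array([486.3, -87.5, 122.8]), array([569.2, -20.3, 131.5]), array([591.2,  18.2, 189. ])]
19 [523.6 -39. ] [ 88.  113.3] 70.44615936279297 [549.7 -82.  185.1] [-0.424 -0.224 -0.878]
```

View pics/s3c.png

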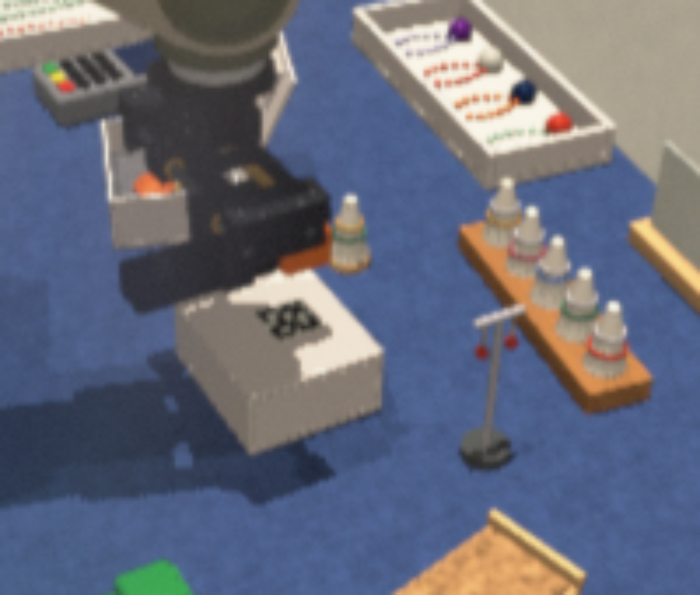

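The reader's nose shows at crop (308,255), level above the lid; the code label is at crop (292,320). I hold still, then check the offset between the two.

```bash
python3 -m inch '[[0,0,0,0,0,0,2],[0,0,0,0,0,0,2],[0,0,0,0,0,0,2],[0,0,0,0,0,0,2],[0,0,0,0,0,0,2],[0,0,0,0,0,0,2],[0,0,0,0,0,0,2],[0,0,0,0,0,0,2]]'
python3 - <<'E'
from h import *
n="side"
p,d=grab_frame(n); W=full(n,d)
hsv=cv2.cvtColor(p,cv2.COLOR_RGB2HSV).astype(int); H,S,V=hsv[...,0],hsv[...,1],hsv[...,2]
o=(abs(W[...,0]-570)<40)&(abs(W[...,1]+20)<12)&(H<16)&(S>150)&(W[...,2]>90)
L=W[o]; print("nose side",o.sum(),*[np.percentile(L,q,axis=0).round(1) for q in(2,50,98)]); print("yaw of face",np.polyfit(L[:,0],L[:,1],1)[0], "bottom", )
m=(abs(W[...,0]-565)<40)&(abs(W[...,1]-4)<40)&(abs(W[...,2]-55.5)<6)&(V<60)
m=cv2.morphologyEx(m.astype(np.uint8),cv2.MORPH_OPEN,np.ones((2,2)))>0
r=cv2.minAreaRect(W[m][:,:2].astype(np.float32)); print("label",m.sum(),np.round(r[0],1),np.round(r[1],1),r[2],np.median(W[m],0).round(1))
E
```

```text
clock: 13.45
tcp_pos: [514.6, -0.7, 121.7]
tcp_rot: [0.0, 0.998, 0.055, 0.0]
contact_force: [-0.4, -0.7, -1.1]
finger_gap: 34.2
gripper_force: 25.0
nose side 64 [554.7 -23.2 122.5] [574.2 -19.4 129.8] [589.8 -15.2 147.3]
yaw of face 0.08944876246831786 bottom
label 0 [0. 0.] [0. 0.] 0.0 [nan nan nan]
  return _methods._mean(a, axis=axis, dtype=dtype,
  ret = um.true_divide(
```

```bash
python3 - <<'E'
from h import *
T=np.array(calibration("side")["cam_to_world"]); s=rays("side",[[323.4,201.4]])[0]; v=T[:3,:3]@[*s,1]; print((T[:3,3]+v*(55.5-T[2,3])/v[2]).round(1))
E
python3 -m inch '[[0,0,0,0,0,0,2],[0,0,0,0,0,0,2],[0,0,0,0,0,0,2],[0,0,0,0,0,0,2],[0,0,0,0,0,0,2],[0,0,0,0,0,0,2],[0,0,0,0,0,0,2],[0,0,0,0,0,0,2]]'
```

```text
[572.6   3.8  55.5]
clock: 14.5
tcp_pos: [514.6, -0.8, 121.7]
tcp_rot: [0.0, 0.998, 0.055, 0.0]
contact_force: [-0.4, -0.6, -1.7]
finger_gap: 33.8
gripper_force: 25.0
```

The label by ray is (572.6,3.8), the window about (570,5): aligned within a few mm and held for more than 2 s. Now the carry back.

```bash
python3 -m inch '[[0,0,0,0,0,0.6,2],[0,0,0,0,-0.8,0.8,2],[0,0,0.02,0.4,-2,0.4,2],[0,0,0.02,0.6,-3.2,0,2],[0,0,0.03,0.6,-3.6,0,2],[0,0,0.03,0.7,-3.6,0,2],[0,0,0.03,0.6,-3.6,0,2],[0,0,0.03,0.6,-3.6,0,2],[0,0,0.03,0.6,-3.2,0,2],[0,0,0.02,0.4,-2.2,0,2],[0,0,0.01,0.2,-1,0,2],[0,0,0,0,0,0,2]]'
python3 -m inch '[[0,0,0,0,0,-1.5,2],[0,0,0,0,0,-3,2],[0,0,0,0,0,-3,2],[0,0,0,0,0,-2,2],[0,0,0,0,0,-0.8,2],[0,0,0,0,0,0,2],[0,0,0,0,0,0,2]]'
```

```text
clock: 16.0
tcp_pos: [561.5, -269.0, 139.8]
tcp_rot: [-0.0, 0.986, 0.164, 0.0]
contact_force: [-0.3, 0.3, -2.2]
finger_gap: 33.8
gripper_force: 25.0
clock: 16.88
tcp_pos: [562.0, -268.8, 37.6]
tcp_rot: [0.001, 0.986, 0.165, 0.001]
contact_force: [0.4, -1.0, -1.0]
finger_gap: 33.9
gripper_force: 25.0
```

```bash
python3 -m inch '[[0,0,0,0,0,-0.6,2],[0,0,0,0,0,-0.4,2],[0,0,0,0,0,-0.2,2],[0,0,0,0,0,0,2]]'; python3 -m inch '[[0,0,0,0,0,-0.1,2],[0,0,0,0,0,0,2],[0,0,0,0,0,0,2]]'
```

```text
clock: 17.38
tcp_pos: [561.6, -268.7, 24.6]
tcp_rot: [-0.0, 0.986, 0.165, -0.0]
contact_force: [-0.6, 0.3, -1.0]
finger_gap: 34.1
gripper_force: 25.0
clock: 17.75
tcp_pos: [561.7, -268.8, 23.9]
tcp_rot: [0.0, 0.986, 0.165, 0.0]
contact_force: [-0.6, 0.0, 0.6]
finger_gap: 33.6
gripper_force: 25.0
```

```bash
python3 -m inch '[[0,0,0,0,0,0,3.7],[0,0,0,0,0,0,4.2],[0,0,0,0,0,0,5.5],[0,0,0,0,0,0,7],[0,0,0,0,0,0,7],[0,0,0,0,0,0,7],[0,0,0,0,0,1.5,7],[0,0,0,0,0,3,7],[0,0,0,0,0,5,7],[0,0,0,0,0,6,7]]'
python3 -m inch '[[0,0,0,-3,-3,0,7],[0,0,0,-4,-3,0,7],[0,0,0,-4,-3,0,7],[0,0,0,-4,-3,0,7],[0,0,0,-4,-3,0,7],[0,0,0,-4,-3,0,7],[0,0,0,-3,-2,0,7],[0,0,0,0,0,0,7]]'
python3 m2.py; python3 - <<'E'
import cv2
p=cv2.imread("pics/side2.png"); cv2.imwrite("pics/s4c.png",cv2.resize(p[100:390,230:530],(600,580)))
E
```

```text
clock: 19.0
tcp_pos: [561.2, -268.5, 180.9]
tcp_rot: [-0.0, 0.986, 0.165, -0.0]
contact_force: [1.1, -0.1, -0.2]
finger_gap: 69.7
gripper_force: 0.0
clock: 20.0
tcp_pos: [300.1, -469.9, 179.7]
tcp_rot: [0.001, 0.987, 0.163, 0.0]
contact_force: [0.4, 0.2, -0.6]
finger_gap: 69.9
gripper_force: 0.0
top lid 1493 (array([559.2,   4.2]), array([110.9, 130.2]), 6.0) [557.7   4.5  56.9] [-0.002 -0.001  1.   ]
top label 0.59 [313. 201.] 1498 [558.   5.  57.]
top dark on lid 20 [569.7   1.5  58.1]
top nose 83 (array([ 612.6, -249.6]), array([33.6, 45. ]), 17.9) [ 613.  -255.9   52.3]
top handle 247 (array([ 543.3, -273.1]), array([101.4,  29. ]), 19.6) [ 536.1 -274.5   48.6]
top rest 1434 (array([ 566.9, -268.7]), array([194.4,  81.1]), 20.7) [ 558.8 -266.5   25.6]
side lid 754 (array([579. ,   6.2]), array([ 71.3, 133.8]), 5.4) [582.6  -4.3  54.9] [ 0.008 -0.003  1.   ]
side label 0.7 [327. 202.] 765 [583.  -4.  55.]
side dark on lid 57 [569.8   3.4  55.4]
side nose 259 (array([ 615.7, -252.3]), array([37.7, 47. ]), 17.9) [ 615.1 -255.7   52.3]
side handle 537 (array([ 544.4, -277.7]), array([106.8,  32.4]), 18.1) [ 538.1 -280.7   48.5]
side rest 2510 (array([ 562.5, -270.4]), array([186.7,  80.8]), 20.3) [ 553.8 -283.3   27.8]
```

View pics/s4c.png

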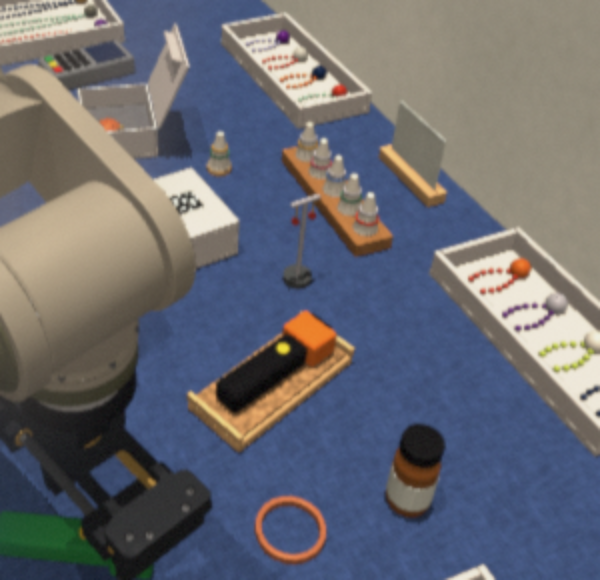

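The reader lies flat on its rest at crop (280,365), within about 1 mm of its first measurement. The lid is shut, box_b is still open, and the gripper is clear. Handing in.

```bash
python3 -c "from plant import *; print(job_done())"
```

```text
the job is handed in; nothing more can be done
None
```

The job is handed in: the purple stone's box is shut, its label was held under the reader's window for over two seconds, and the reader is back flat on its rest; the other box and the bystanders were not touched. The hand-in returned no verdict.

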